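Close a small jewellery mould over its core pin and hold it shut

TASK

Take the long steel core pin out of the wooden stand and push it all the way down into the eye of the lower mould half. Then fit the upper mould half over the pin and onto the two dowels, right way round, press it down against the springs until the two faces meet, and finish while still holding the mould pressed shut: do not let go. Leave the short pin where it stands and the other things on the bench where they lie.

Things in the scene. Friction and masses are not known exactly. Their poses are not given: they have to be found in the camera images.
- lower: Lower mould half, fixed: dark base 140 x 104 x 12 mm under an aluminium plate 110 x 76 x 30 mm (long side along x). Origin at the centre of the underside, z up; the plate's top face is at z = 42 mm. On it two dowels, 10 mm across, 17 mm tall (last 6 mm tapered to 5 mm), at (x, y) = (-44, +26) and (+44, -26) mm; eye for the core pin at (+30, 0).
- eye (a point): Centre of the mouth of the eye in the lower half, on its top face, axes as the lower half: a round hole 11.5 mm across with a small chamfer, straight down, 30 mm deep with a solid floor. A dark ring line 23 mm across surrounds it.
- buttons (a joint): Four brass spring buttons, 10 mm across, at (+-12, +-30) mm on the lower half's top face, moving together. Value: how far pushed in, m: 0 = 5 mm proud of the face, 0.005 = flush. They yield at about 8 N and are flush at 11 N, so the upper half's weight (4.5 N) leaves the mould 5 mm open: keep pushing with 7 N or more; 10 to 20 N is ample.
- handle (a point): Black block handle in the middle of the loose upper half: 26 mm along x, 16 mm along y (grip across this), 50 mm tall above the plate. Point: on its axis, 22 mm below its top and 48 mm above the upper half's underside; axes as the upper half. When shut it is 48 mm above the lower half's top face, over its centre, x axis pointing as the lower half's x.
- upper_eye (a point): Upper mould half: aluminium plate 110 x 76 x 20 mm, 0.45 kg, lying flat, underside down. Point: centre of its wide 20 mm through hole for the core pin, on the underside, at (x, y) = (+30, 0) mm from the handle's axis. Two 11.5 mm through holes for the dowels at (-44, +26) and (+44, -26). When shut the point coincides with point eye; fits one way round only.
- stand: Wooden pin stand, fixed: block 126 x 56 x 34 mm, origin at the centre of its underside, z up. Two holes 11.5 mm across, 25 mm deep, at (x, y) = (-35, 0) and (+35, 0) mm; one holds the core pin, the other the short pin. Fingers have free room along the stand's y, across the row.
- pin_mid (a point): Core pin, the longer of the two in the stand: loose steel rod 10 mm across, 80 mm long, 50 g, upright, lowest 6 mm tapered to 5 mm, foot 9 mm above the bench. Point: half-way up, z along the axis, 15 mm above the stand's top, so grip higher, about 28 mm above it. Home in the eye the point is 10 mm above the lower half's top face; 30 mm of pin stick out of the shut mould.
- short_pin_mid (a point): The short pin in the other hole of the stand: as the core pin but 55 mm long; half-way up. Not used.
- tin: Bystander: a closed round aluminium tin, 56 mm across, 50 mm tall, loose; origin at its underside.
- block: Bystander: a square steel bench block, 60 x 60 x 20 mm, loose; origin at its underside.
- file: Bystander: a flat hand file, 240 mm long with a wooden handle, lying loose.
- hammer: Bystander: a small hammer, 220 mm long, lying loose.
- brush: Bystander: a hand brush, 160 mm long, lying loose.
- pliers: Bystander: pliers with plastic-covered handles, 155 mm long, lying loose.
Not all that is in view belongs to the job. What is shaped like the lower but blue is not meant.

How it is judged:
By the outcome, as a careful person would: the job done as asked, in the order asked, and still so for the second after the job is handed in, while the arm keeps its last pose, push and grip.
It also fails if it takes over 67 s, if anything falls off the work surface, if the arm or the gripper's body presses on something with over 40 N, if the wrist force passes 120 N, or if a joint passes its speed limit or range.

ROBOT

A 7-joint arm with a two-finger parallel gripper is mounted at the origin on the work surface. World frame = base frame: x ahead of the robot, y to its left, z up, the work surface at z = 0. Lengths are in m, angles in rad, forces in N, time in s.
With the tool pointing down it reaches from about 0.4 to 0.85 m from the base axis. Payload 10.4 kg.
Tool frame: the origin (TCP) lies midway between the tips of the shut fingers; the grasp point (between the pads) lies 19 mm behind it; z points along the fingers, y is the line along which they close (so a half turn about z gives the same grasp; the last joint's range is limited). The gripper opens to 85 mm and grips with 20 to 120 N. Pads are 22 mm wide; open, the fingers measure 114 mm over their backs; the gripper's body (76 mm by 85 mm) begins 54 mm behind the grasp point. The pads swing forward as they close: fully open they stand 13 mm farther back than shut.
Start: joints at [1.276, 0.332, -0.065, 1.46, 0.022, 1.35, -0.088], TCP at [0.168, -0.602, 0.231] pointing down, gripper open.
Joint ranges: [-2.6, 2.6], [-0.5, 2.12], [-1.47, 1.34], [0.16, 2.42], [-1.27, 4.41], [0.06, 2.06], [-2.6, 2.6]. Speed limits (rad/s): [2.22, 2.22, 2.79, 2.79, 3.14, 3.14, 3.14].

INTERFACE

Orientations are given as a unit quaternion [x, y, z, w].
In Python, from workcell import get_obs, camera, camera_params, hand_in gives the robot as it stands.
- The arm moves only by the tool carry_out, never from a script. Its argument "commands" is a list that holds one entry, the list of rows, each a list of 6 numbers: the shift along the tool's x, y, z in units of 40 mm (1.0 is 40 mm), then the turn, a rotation vector about the tool's x, y, z in units of 6 degrees (1.0 is 6 degrees). In form: [[[x, y, z, ax, ay, az], ...]]. A call has 1 to 20 rows; each row shifts and turns the commanded pose from where the row before left it, along the tool's axes as they then stand; what a row does not reach is not made up. A row lasts 1/12 s, in which the tool goes at most 41.7 mm and 7.16 degrees, less where a joint would pass 70% of its speed; a pose out of reach is approached as far as the arm can. A call is refused whole if a number of a shift passes 1 or a number of a turn 1, either way. A call with a gripper value outside its range is refused whole. "hand" is the closure, from -1 (fully open) to 1 (shut), set as the call begins (left out, the last holds). The fingers move at their own pace and stop on an object; "force" is the grip in N (left out, the last holds). Time passes only in rows, so rows that do not move let the fingers close. It gives the time, the measured TCP pose, the force, the opening and the grip force at its end, in the units of the state.
- get_obs(): the state, without advancing time (a new reading comes with each control period).
- camera(name): name is "scene" or "top"; returns the picture (400x640x3 uint8, red, green, blue); there is no depth.
- camera_params(name): a dict with "mtx" (3x3 intrinsics, pixels), "k1" (the pictures are not rectified: a ray, as slopes to the right and down, at radius r is drawn at 1 + k1 r^2 times it, then the intrinsics apply), "R" (3x3) and "t" (3): a world point X has camera coordinates R X + t. Camera axes: x right, y down, z forward; pixel columns grow to the right and rows downward; lengths in m; the calibration is good to about 2 mm. A picture is of the moment at which its call begins. camera_params takes no time and is no camera call.
- hand_in(): hands the job in; it is judged then, once.
The state is a dict: "clock": time; "joint_pos": joint angles; "joint_velocities": joint speeds; "tau": joint torques, N m; "position": TCP position; "ee_rot": TCP orientation; "ft_force": force on the tool from outside, world axes, zero at the start; "torque": the same for the moment, N m; "grip_width": opening from 0.0 (shut) to 1.0 (fully open); "grasp_force": force on a finger pad.
Only numpy, scipy, OpenCV 4.12 (cv2) and the standard library are available. Lean on these libraries where they do the work, as an engineer would, in place of code of your own. Each camera call takes 0.05 s, during which the arm holds its last target. There are 200 camera calls.

## Working session

There is one attempt and no reset: what is moved stays moved. The work goes in short steps, Python scripts to look and compute and a tool call to move; the robot and the scene stay as the last step left them, time stands still between calls to the robot, and variables do not carry over. Pictures are saved under pics/ and viewed, at most 10 in all, crops included, and the job is handed in when it is done.

Besides the shell and the picture viewer there is one more tool, called after "Emit:" as a command line: name --argument value ..., lists and objects as JSON in quotes. carry_out: Moves the arm, as the interface text tells. Its arguments: {"type":"object","properties":{"commands":{"type":"array"},"hand":{"type":"number"},"force":{"type":"number"}},"required":["commands"]}

```bash
mkdir -p pics
cat > h.py <<'E'
import numpy as np, cv2
from workcell import get_obs, camera, camera_params, hand_in
from scipy.spatial.transform import Rotation as Rn
def ray(cam,px):
    p=camera_params(cam);K=np.array(p["mtx"]);R=np.array(p["R"]);t=np.array(p["t"])
    uv=cv2.undistortPoints(np.array([[px]],float),K,np.array([p["k1"],0,0,0,0.]))[0,0] if 0 else None
    d=np.linalg.solve(K,np.array([px[0],px[1],1.]));rd=np.hypot(d[0],d[1])
    r=rd
    for _ in range(30): r=rd/(1+p["k1"]*r*r)
    s=r/rd if rd>0 else 1
    v=R.T@np.array([d[0]*s,d[1]*s,1]);return -R.T@t,v/np.linalg.norm(v)
def onz(cam,px,z):
    o,v=ray(cam,px);return o+v*(z-o[2])/v[2]
def tri(pa,pb,a="scene",b="top"):
    o1,v1=ray(a,pa);o2,v2=ray(b,pb)
    A=np.stack([v1,-v2],1);s=np.linalg.lstsq(A,o2-o1,rcond=None)[0]
    p,q=o1+s[0]*v1,o2+s[1]*v2;return (p+q)/2,np.linalg.norm(p-q)
def proj(cam,X):
    p=camera_params(cam);c=np.array(p["R"])@np.array(X)+np.array(p["t"]);s=c[:2]/c[2]
    s=s*(1+p["k1"]*(s@s));K=np.array(p["mtx"]);return (K@np.array([*s,1]))[:2]
E
sed -i '/undistortPoints/d' h.py
python3 - <<'E'
from h import *
for c in("scene","top"):
    im=camera(c);cv2.imwrite(f"pics/{c}0.png",im[:,:,::-1]);p=camera_params(c)
    print(c,np.round(p["mtx"],1).tolist(),p["k1"],np.round(-np.array(p["R"]).T@p["t"],3))
o=get_obs();print(o)
E
```

```text
scene [[441.1, 0.0, 319.7], [0.0, 441.1, 197.6], [0.0, 0.0, 1.0]] -0.07086684583308582 [ 1.118 -0.624  0.924]
top [[490.2, 0.0, 312.5], [0.0, 490.2, 197.5], [0.0, 0.0, 1.0]] -0.11016109061070363 [ 0.412 -0.059  1.482]
{'clock': 0.1, 'joint_pos': array([ 1.27641789,  0.33279697, -0.06467791,  1.46084388,  0.02161538,
        1.34986936, -0.08849239]), 'joint_velocities': array([ 0.0008408 , -0.00180324,  0.00086408, -0.00296143,  0.00148559,
        0.00077757, -0.00105029]), 'tau': array([ 2.19296955e-03, -6.26753497e+01,  4.98069031e-02, -3.92429674e+01,
        1.65349455e-02,  6.94415619e-03, -9.44895532e-05]), 'position': array([ 0.16767316, -0.60175784,  0.23060916]), 'ee_rot': array([ 9.90780462e-01,  1.35475836e-01, -1.20196912e-04, -5.98996340e-04]), 'ft_force': array([0.45694956, 0.51210025, 0.08845893]), 'torque': array([-0.01061503,  0.03060442, -0.06912503]), 'grasp_force': 0.0, 'grip_width': 0.9973976789061052}
```

View pics/scene0.png

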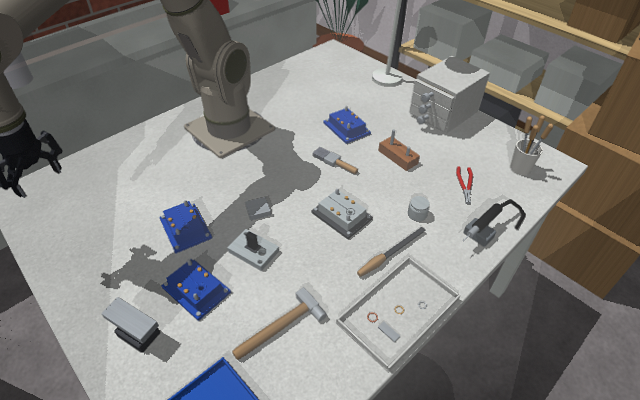

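View pics/top0.png

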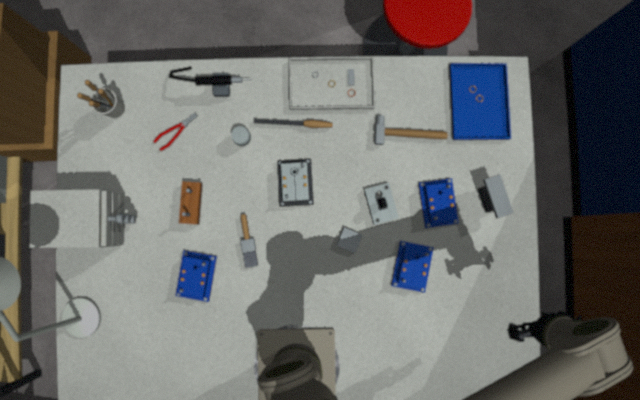

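Scene picture: silver lower half at (342,212), upper half with black handle at (254,250), stand at (399,151) with pins at about (393,137) and (414,148). In the top picture they are at (295,182), (381,202) and (190,200).

Could be mistaken:
- For the lower half: the blue halves at scene (347,124), (185,225) and (197,288).
- For the upper half: the grey block at scene (131,322).
- For the core pin: the short pin, the other of the two in the stand.

I choose the silver lower half, the plate with the black handle and the longer pin. Next is a close crop to check.

Run:
```python
from h import *
S=cv2.imread("pics/scene0.png");T=cv2.imread("pics/top0.png")
f=lambda I,c,w,h,k:cv2.resize(I[c[1]-h//2:c[1]+h//2,c[0]-w//2:c[0]+w//2],(w*k,h*k),interpolation=cv2.INTER_CUBIC)
rows=[np.hstack([f(S,c,66,74,4) for c in((342,212),(254,250),(399,150))]),np.hstack([f(T,c,66,74,4) for c in((295,182),(381,202),(190,200))])]
cv2.imwrite("pics/crop1.png",np.vstack(rows))
```

```text
(no output)
```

View pics/crop1.png

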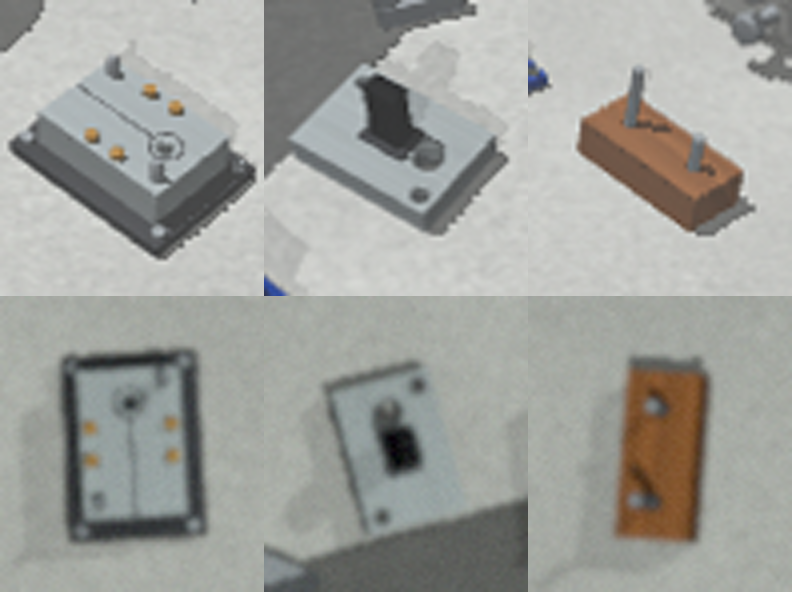

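The crop confirms the choice. The silver lower half has its eye at scene (350,212) and top (294,171). The upper half has its holes at top (386.5,187), (377.5,220) and eye (378,193). The longer pin is the far-left one, scene (393,131–144) and top near (188,195+). Now I'll measure.

```bash
cat > m.py <<'E'
from h import *
def blobs(im,box,fn,amin=3):
    x0,y0,x1,y1=box;c=im[y0:y1,x0:x1];k=4
    c=cv2.resize(c,None,fx=k,fy=k,interpolation=cv2.INTER_CUBIC)
    m=fn(cv2.cvtColor(c,cv2.COLOR_BGR2HSV)).astype(np.uint8)
    n,l,s,ce=cv2.connectedComponentsWithStats(m)
    return [((ce[i]+.5)/k-.5+[x0,y0],s[i,4]/k/k) for i in range(1,n) if s[i,4]>=amin*k*k]
E
python3 - <<'E'
from m import *
S=cv2.imread("pics/scene0.png");T=cv2.imread("pics/top0.png")
brass=lambda h:(h[...,0]>8)&(h[...,0]<25)&(h[...,1]>110)&(h[...,2]>110)
brassT=lambda h:(h[...,0]>8)&(h[...,0]<25)&(h[...,1]>90)&(h[...,2]>90)
for nm,I,b,f in(("scene",S,(312,180,375,240),brass),("top",T,(270,150,320,212),brassT)):
    print(nm)
    P=[]
    for c,a in blobs(I,b,f,2): w=onz(nm,c,.047);P.append(w);print(c.round(1),round(a,1),(w*1e3).round(1))
    print("mean",(np.mean(P,0)*1e3).round(1))
print("eye",onz("scene",(350.3,211.7),.042),onz("top",(294.2,171.5),.042),tri((350.3,211.7),(294.2,171.5)))
dk=lambda h:h[...,2]<90
print("upper dark")
for nm,I,b in(("scene",S,(230,228,285,272)),("top",T,(363,182,396,226))):
    for thr in(80,110):
        for c,a in blobs(I,b,lambda h:h[...,2]<thr,2): print(nm,thr,c.round(1),round(a,1),(onz(nm,c,.02)*1e3).round(1))
print("holes top")
for p in((386.5,187.2),(377.5,220.2),(378.2,193)): print((onz("top",p,.02)*1e3).round(1))
for p in((230+0,0),): pass
for p in((422-264,194),(428-264,152)): q=(221+p[0]/4,213+p[1]/4);print("scene hole",q,(onz("scene",q,.02)*1e3).round(1))
ti=onz("scene",(393.2,130.5),.089); ba=onz("scene",(392,143.7),.034)
print("long",ti,ba); 
s=onz("scene",(366+(699-528)/4,113+135/4),.064);print("short top",s)
# top-view origin (157,163)
for p in((645,495),(630,497),(655,405)): q=(157+(p[0]-528)/4,163+(p[1]-296)/4);print("top",q,onz("top",q,.034),onz("top",q,.089))
wood=lambda h:(h[...,0]<15)&(h[...,1]>120)&(h[...,2]>60)
im=T[170:232,170:212];m=wood(cv2.cvtColor(im,cv2.COLOR_BGR2HSV)).astype(np.uint8)
cs=max(cv2.findContours(m,0,1)[0],key=cv2.contourArea);r=cv2.minAreaRect(cs);bp=cv2.boxPoints(r)+[170,170]
W=np.array([onz("top",p,.034) for p in bp]);print("stand",(W*1e3).round(1).tolist(),(W.mean(0)*1e3).round(1))
E
```

```text
scene
[346.1 197. ] 4.9 [544.   26.4  47. ]
[352.5 201.4] 5.4 [567.9  27.1  47. ]
[331.4 208.3] 5.3 [547.  -33.8  47. ]
[337.9 212.9] 5.4 [571.  -32.9  47. ]
mean [557.5  -3.3  47. ]
top
[304.3 176.3] 3.9 [568.3 -32.1  47. ]
[284.  177.5] 4.6 [565.7  27.7  47. ]
[304.7 184.4] 4.1 [544.5 -33.   47. ]
[284.4 185.6] 4.7 [541.7  26.8  47. ]
mean [555.   -2.6  47. ]
eye [ 0.58777587 -0.00167587  0.042     ] [ 0.58370676 -0.00228065  0.042     ] (array([ 0.58513457, -0.00100139,  0.03922141]), np.float64(0.003186741896368166))
upper dark
scene 80 [252.1 241.4] 177.6 [ 473.6 -251.    20. ]
scene 110 [246.9 228.1] 3.1 [ 427.5 -233.6   20. ]
scene 110 [253.1 243.2] 252.2 [ 480.3 -252.9   20. ]
scene 110 [269.8 259.1] 96.0 [ 549.7 -252.8   20. ]
scene 110 [259.4 261.5] 8.9 [ 537.8 -276.8   20. ]
top 80 [381.  201.7] 102.4 [ 492. -260.   20.]
top 110 [373.8 184.8] 30.8 [ 543.1 -239.6   20. ]
top 110 [386.  186.9] 8.0 [ 536.3 -276.    20. ]
top 110 [365.2 195.4] 10.7 [ 511.6 -213.    20. ]
top 110 [380.7 200.9] 146.1 [ 494.3 -259.1   20. ]
top 110 [368.9 208.7] 16.7 [ 471.5 -223.4   20. ]
top 110 [377.1 219.8] 5.6 [ 438.2 -247.1   20. ]
top 110 [388.5 223.9] 51.2 [ 425.4 -281.2   20. ]
holes top
[ 535.3 -277.6   20. ]
[ 436.8 -248.3   20. ]
[ 518.2 -252.2   20. ]
scene hole (260.5, 261.5) [ 539.7 -274.8   20. ]
scene hole (262.0, 251.0) [ 516.1 -251.5   20. ]
long [0.46690348 0.31346301 0.089     ] [0.46706671 0.31789175 0.034     ]
short top [0.53403938 0.31321029 0.064     ]
top (186.25, 212.75) [0.46613181 0.32134979 0.034     ] [0.46406286 0.30690425 0.089     ]
top (182.5, 213.25) [0.46477509 0.33270355 0.034     ] [0.46275768 0.31782667 0.089     ]
top (188.75, 190.25) [0.5332593  0.31396602 0.034     ] [0.52864016 0.29980098 0.089     ]
stand [[439.5, 342.8, 34.0], [561.0, 333.7, 34.0], [555.9, 278.0, 34.0], [434.7, 287.3, 34.0]] [497.8 310.4  34. ]
```

Emit:
carry_out --commands '[[[0,0,0,0,0,0.75],[0,0,0,0,0,0.75],[0,0,0,0,0,0.75],[0,0,0,0,0,0.75],[0.56,-0.74,0,0,0,0],[0.56,-0.74,0,0,0,0],[0.56,-0.74,0,0,0,0],[0.56,-0.74,0,0,0,0],[0.56,-0.74,0,0,0,0],[0.56,-0.74,0,0,0,0],[0.56,-0.74,0,0,0,0],[0.56,-0.74,0,0,0,0],[0.56,-0.74,0,0,0,0],[0.56,-0.74,0,0,0,0],[0.56,-0.74,0,0,0,0],[0.56,-0.74,0,0,0,0],[0.56,-0.74,0,0,0,0],[0.56,-0.74,0,0,0,0]]]' --hand -1

```text
clock: 1.6
position: [0.4993, -0.1997, 0.2312]
ee_rot: [1.0, -0.021, -0.0, 0.0]
ft_force: [0.8, -0.6, 0.7]
grip_width: 0.999
grasp_force: 0.0
```

```bash
cat > go.py <<'E'
from h import *
import sys
def go(x,y,z,yaw):
    o=get_obs();R=Rn.from_quat(o["ee_rot"]);p=np.array(o["position"])
    ax=R.as_matrix()[:,0];cy=np.degrees(np.arctan2(ax[1],ax[0]))
    Rt=Rn.from_euler("z",yaw,degrees=True)*Rn.from_euler("x",180,degrees=True)
    rv=np.degrees((R.inv()*Rt).as_rotvec())/6
    print("t",round(o["clock"],2),"pos",(p*1e3).round(1),"yaw",round(cy,2),"q",o["joint_pos"].round(2),"F",o["ft_force"].round(1),"w",round(o["grip_width"],3),"gf",round(o["grasp_force"],1))
    print("shift units",(R.inv().apply(np.array([x,y,z])-p)/.04).round(3),"turn units",rv.round(3))
if __name__=="__main__": go(*map(float,sys.argv[1:]))
E
python3 go.py .4655 .316 .2 -2
```

```text
t 1.6 pos [ 499.3 -199.7  231.2] yaw -2.44 q [ 0.67  0.17 -0.41  1.67  0.07  1.31 -1.37] F [ 0.8 -0.6  0.7] w 0.999 gf 0.0
shift units [ -1.393 -12.845   0.778] turn units [ 0.001  0.002 -0.073]
```

Emit:
carry_out --commands '[[[-0.087,-0.8,0,0,0,0],[-0.087,-0.8,0,0,0,0],[-0.087,-0.8,0,0,0,0],[-0.087,-0.8,0,0,0,0],[-0.087,-0.8,0,0,0,0],[-0.087,-0.8,0,0,0,0],[-0.087,-0.8,0,0,0,0],[-0.087,-0.8,0,0,0,0],[-0.087,-0.8,0,0,0,0],[-0.087,-0.8,0,0,0,0],[-0.087,-0.8,0,0,0,0],[-0.087,-0.8,0,0,0,0],[-0.087,-0.8,0,0,0,0],[-0.087,-0.8,0,0,0,0],[-0.087,-0.8,0,0,0,0],[-0.087,-0.8,0,0,0,0],[0,0,0,0,0,0],[0,0,0,0,0,0]]]'

```text
clock: 3.1
position: [0.4636, 0.3145, 0.2307]
ee_rot: [1.0, -0.019, -0.001, -0.0]
ft_force: [0.3, -0.3, 0.3]
grip_width: 1.0
grasp_force: 0.0
```

```bash
python3 go.py .4655 .316 .15 -2
python3 - <<'E'
from h import *
im=[camera(c)[:,:,::-1] for c in("scene","top")]
a=cv2.resize(im[0][60:200,340:460],None,fx=3,fy=3,interpolation=2);b=cv2.resize(im[1][150:290,130:250],None,fx=3,fy=3,interpolation=2)
cv2.imwrite("pics/pin2.png",np.hstack([a,b]))
E
```

```text
t 3.1 pos [463.6 314.5 230.7] yaw -2.2 q [ 0.01  0.29 -0.82  1.6   0.21  1.35 -2.44] F [ 0.3 -0.3  0.3] w 1.0 gf 0.0
shift units [ 0.05  -0.038  2.018] turn units [-0.005  0.014 -0.034]
```

View pics/pin2.png

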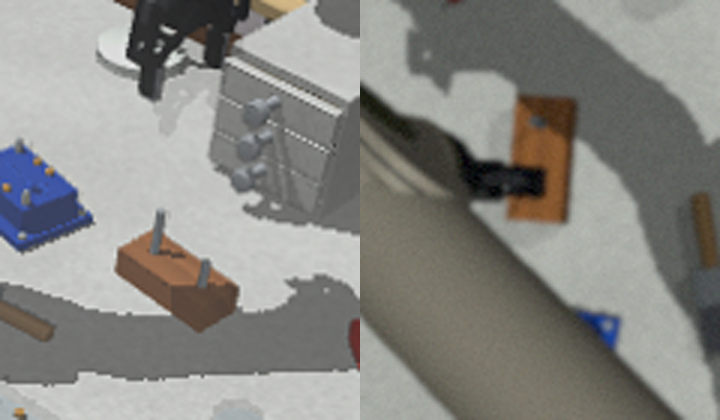

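The scene crop shows the long pin clear, with its tip at scene (393,131), and the open gripper straight above the stand. Descending.

Emit:
carry_out --commands '[[[0.05,-0.04,0.65,0,0,0],[0,0,0.65,0,0,0],[0,0,0.65,0,0,0],[0,0,0.65,0,0,0],[0,0,0.65,0,0,0],[0,0,0.65,0,0,0],[0,0,0.65,0,0,0],[0,0,0,0,0,0],[0,0,0,0,0,0]]]'

```text
clock: 3.95
position: [0.4667, 0.3125, 0.0489]
ee_rot: [1.0, -0.022, -0.001, 0.001]
ft_force: [0.3, 0.2, 0.5]
grip_width: 1.0
grasp_force: 0.0
```

Emit:
carry_out --commands '[[[0,0,0,0,0,0],[0,0,0,0,0,0],[0,0,0,0,0,0],[0,0,0,0,0,0],[0,0,0,0,0,0],[0,0,0,0,0,0],[0,0,0,0,0,0],[0,0,0,0,0,0]]]' --hand 1 --force 30

```text
clock: 4.62
position: [0.467, 0.3142, 0.0496]
ee_rot: [1.0, -0.021, 0.0, -0.0]
ft_force: [-0.3, -0.1, 3.1]
grip_width: 0.106
grasp_force: 29.8
```

Emit:
carry_out --commands '[[[0,0,-0.1,0,0,0],[0,0,-0.2,0,0,0],[0,0,-0.4,0,0,0],[0,0,-0.7,0,0,0],[0,0,-0.7,0,0,0],[0,0,-0.7,0,0,0],[0,0,-0.7,0,0,0],[0,0,0,0,0,0]]]' --force 60

```text
clock: 5.28
position: [0.4683, 0.3158, 0.1954]
ee_rot: [1.0, -0.021, 0.003, -0.002]
ft_force: [0.0, 0.7, 0.6]
grip_width: 0.1
grasp_force: 58.7
```

```bash
python3 go.py .586 -.0018 .19 2.6
```

```text
t 5.28 pos [468.3 315.8 195.4] yaw -2.41 q [-0.02  0.31 -0.78  1.65  0.23  1.27 -2.46] F [0.  0.7 0.6] w 0.1 gf 58.7
shift units [3.272 7.81  0.127] turn units [-0.034 -0.063 -0.835]
```

Emit:
carry_out --commands '[[[0,0,0,0,0,-0.83],[0.215,0.67,0,0,0,0],[0.215,0.67,0,0,0,0],[0.215,0.67,0,0,0,0],[0.215,0.67,0,0,0,0],[0.215,0.67,0,0,0,0],[0.215,0.67,0,0,0,0],[0.215,0.67,0,0,0,0],[0.215,0.67,0,0,0,0],[0.215,0.67,0,0,0,0],[0.215,0.67,0,0,0,0],[0.215,0.67,0,0,0,0],[0.215,0.67,0,0,0,0],[0,0,0.7,0,0,0],[0,0,0.7,0,0,0],[0,0,0.5,0,0,0],[0,0,0,0,0,0],[0,0,0,0,0,0],[0,0,0,0,0,0]]]'

```text
clock: 6.87
position: [0.5849, -0.0023, 0.1149]
ee_rot: [1.0, 0.022, 0.001, 0.0]
ft_force: [0.4, 1.0, -0.5]
grip_width: 0.096
grasp_force: 58.8
```

```bash
python3 go.py .586 -.0018 .115 2.6
python3 - <<'E'
from h import *
im=[camera(c)[:,:,::-1] for c in("scene","top")]
for n,i in zip("st",im): cv2.imwrite(f"pics/eye3{n}.png",i)
a=cv2.resize(im[0][155:245,300:390],None,fx=6,fy=6,interpolation=2)[:540];b=cv2.resize(im[1][140:230,262:305],None,fx=6,fy=6,interpolation=2)
cv2.imwrite("pics/eye3.png",np.hstack([a,b]))
for z in(.075,.155):print(proj("scene",(.586,-.0018,z)),proj("scene",(*get_obs()["position"][:2],z)))
E
```

```text
t 6.87 pos [584.9  -2.3 114.9] yaw 2.57 q [ 0.42  0.4  -0.6   1.68  0.25  1.13 -1.78] F [ 0.4  1.  -0.5] w 0.096 gf 58.8
shift units [ 0.029 -0.012 -0.004] turn units [ 0.001 -0.015 -0.005]
[350.50730397 202.98049825] [350.1363346  202.92807482]
[352.34038239 181.1769378 ] [351.95034323 181.12407866]
```

View pics/eye3.png

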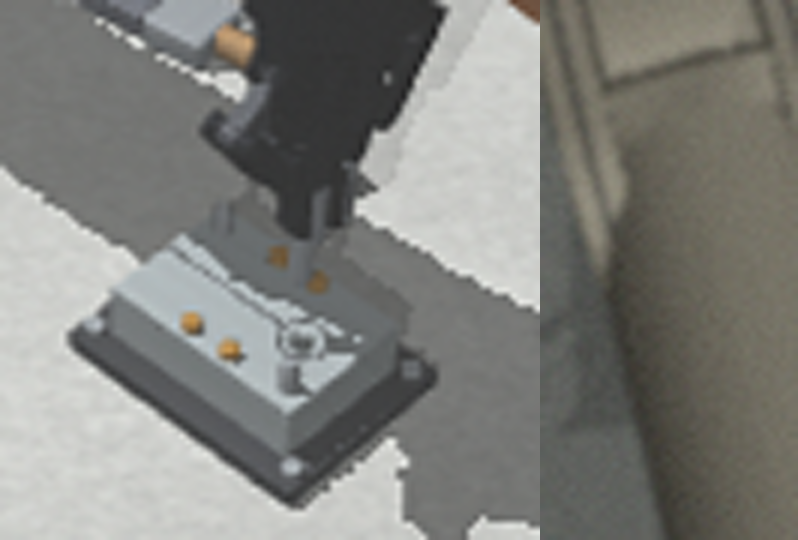

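Pin foot at about scene (350.3,202.5), eye at (350.2,212). The top view is blocked by the arm. The pin may be tilted slightly, so I'll check that numerically.

Run:
```python
from h import *
S=cv2.imread("pics/eye3s.png");g=cv2.cvtColor(S,6)
print("     ",list(range(344,362)))
for r in range(184,218): print(r,g[r,344:362].tolist())
```

```text
[344, 345, 346, 347, 348, 349, 350, 351, 352, 353, 354, 355, 356, 357, 358, 359, 360, 361]
184 [53, 55, 55, 54, 55, 54, 52, 55, 54, 54, 55, 52, 53, 55, 83, 83, 96, 175]
185 [53, 52, 55, 54, 55, 54, 53, 55, 54, 54, 54, 52, 53, 56, 74, 80, 91, 98]
186 [102, 63, 53, 54, 57, 54, 54, 53, 58, 66, 76, 58, 54, 63, 73, 82, 93, 87]
187 [119, 102, 65, 53, 54, 54, 55, 53, 77, 90, 81, 57, 52, 63, 71, 89, 89, 172]
188 [119, 120, 73, 54, 55, 55, 55, 51, 89, 92, 73, 55, 52, 71, 72, 174, 204, 207]
189 [101, 120, 75, 54, 55, 55, 54, 52, 89, 93, 71, 55, 51, 70, 81, 193, 207, 205]
190 [100, 103, 67, 54, 56, 56, 56, 52, 90, 92, 67, 54, 52, 71, 87, 200, 211, 208]
191 [102, 92, 62, 55, 56, 55, 54, 59, 90, 91, 64, 53, 50, 81, 92, 119, 117, 200]
192 [102, 104, 80, 60, 56, 55, 53, 58, 90, 91, 63, 52, 48, 77, 94, 114, 113, 119]
193 [98, 102, 103, 79, 56, 53, 53, 58, 90, 89, 90, 85, 97, 99, 116, 119, 118, 115]
194 [106, 102, 101, 101, 89, 64, 52, 64, 89, 87, 85, 98, 99, 98, 116, 119, 119, 120]
195 [109, 108, 104, 101, 104, 109, 101, 94, 95, 88, 115, 106, 99, 98, 115, 115, 117, 118]
196 [105, 97, 91, 92, 104, 10
[... 1304 characters left out ...]
6, 185, 158, 126, 177, 192, 128, 105, 105, 105, 105]
211 [182, 185, 113, 159, 124, 107, 115, 118, 150, 184, 104, 100, 110, 106, 105, 181, 129, 107]
212 [182, 185, 114, 173, 120, 86, 88, 83, 152, 188, 109, 99, 103, 104, 104, 111, 107, 108]
213 [183, 185, 159, 140, 165, 129, 107, 126, 174, 148, 120, 105, 102, 101, 100, 104, 106, 102]
214 [182, 184, 185, 146, 128, 117, 116, 128, 156, 121, 175, 188, 189, 189, 190, 122, 95, 95]
215 [180, 182, 171, 166, 166, 150, 161, 180, 185, 181, 184, 187, 188, 191, 156, 105, 94, 95]
216 [182, 184, 148, 139, 123, 96, 172, 184, 182, 185, 183, 183, 190, 155, 107, 98, 98, 97]
217 [183, 185, 147, 128, 115, 95, 157, 181, 182, 183, 185, 189, 136, 101, 96, 97, 99, 99]
```

Run:
```python
from h import *
S=cv2.imread("pics/eye3s.png")
cv2.imwrite("pics/eye3z.png",cv2.resize(S[172:222,330:375],None,fx=12,fy=12,interpolation=cv2.INTER_NEAREST))
for z in (.075,.08,.1,.115,.155): print(z,proj("scene",(.586,-.0018,z)).round(1))
```

```text
0.075 [350.5 203. ]
0.08 [350.6 201.7]
0.1 [351.1 196.4]
0.115 [351.4 192.3]
0.155 [352.3 181.2]
```

View pics/eye3z.png

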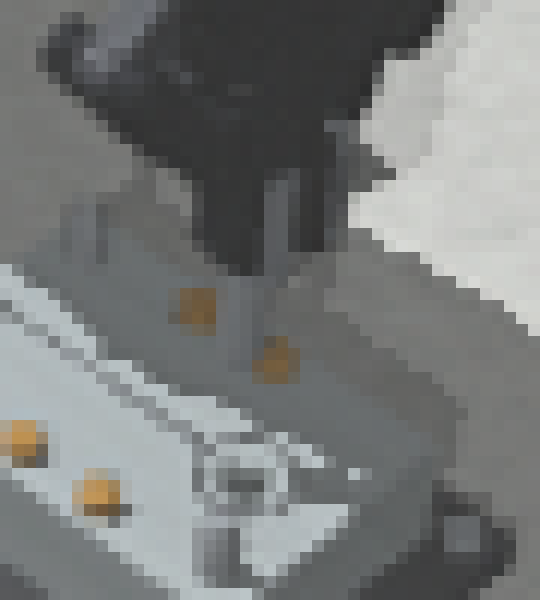

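Pin foot centre is at scene (349.8,202.8), against about (350.6,203) expected for being right over the eye. That is within about 2 mm, inside the taper's reach. I'll nudge x by +1 mm and feel downwards.

Emit:
carry_out --commands '[[[0.035,0,0.1,0,0,0],[0,0,0.15,0,0,0],[0,0,0.15,0,0,0],[0,0,0.15,0,0,0],[0,0,0.15,0,0,0],[0,0,0.1,0,0,0],[0,0,0.05,0,0,0],[0,0,0.05,0,0,0],[0,0,0.05,0,0,0],[0,0,0,0,0,0]]]'

```text
clock: 7.8
position: [0.5876, -0.0025, 0.0758]
ee_rot: [1.0, 0.022, 0.002, -0.0]
ft_force: [7.5, 0.1, -2.9]
grip_width: 0.097
grasp_force: 58.9
```

```bash
python3 go.py .586 -.0018 .050 2.6
python3 - <<'E'
from h import *
cv2.imwrite("pics/eye4s.png",camera("scene")[:,:,::-1])
E
```

```text
t 7.8 pos [587.6  -2.5  75.8] yaw 2.55 q [ 0.4   0.45 -0.59  1.71  0.28  1.06 -1.8 ] F [ 7.5  0.1 -2.9] w 0.097 gf 58.9
shift units [-0.043 -0.018  0.644] turn units [-0.002 -0.043 -0.009]
```

Emit:
carry_out --commands '[[[0.04,0,0,0,0,0],[0,0,0.05,0,0,0],[0,0,0.05,0,0,0],[0,0,0,0,0,0]]]'

```text
clock: 8.18
position: [0.5883, -0.0025, 0.0714]
ee_rot: [1.0, 0.022, 0.001, -0.0]
ft_force: [6.5, -0.4, -0.4]
grip_width: 0.102
grasp_force: 59.1
```

```bash
python3 go.py .586 -.0018 .050 2.6
python3 - <<'E'
from h import *
print(get_obs()["torque"])
E
```

```text
t 8.18 pos [588.3  -2.5  71.4] yaw 2.55 q [ 0.4   0.46 -0.59  1.71  0.28  1.06 -1.81] F [ 6.5 -0.4 -0.4] w 0.102 gf 59.1
shift units [-0.057 -0.021  0.534] turn units [ 0.    -0.023 -0.009]
[-0.10574024 -1.66558329 -0.02315293]
```

Emit:
carry_out --commands '[[[0.04,0,0,0,0,0],[0,0,0.08,0,0,0],[0,0,0.08,0,0,0],[0,0,0.08,0,0,0],[0,0,0,0,0,0]]]'

```text
clock: 8.6
position: [0.5887, -0.0025, 0.0608]
ee_rot: [1.0, 0.022, -0.0, -0.0]
ft_force: [5.5, -0.9, -2.5]
grip_width: 0.095
grasp_force: 58.8
```

Emit:
carry_out --commands '[[[0.03,0,0,0,0,0],[0,0,0.08,0,0,0],[0,0,0.08,0,0,0],[0,0,0.04,0,0,0],[0,0,0.03,0,0,0],[0,0,0,0,0,0]]]'

```text
clock: 9.1
position: [0.5896, -0.0023, 0.0526]
ee_rot: [1.0, 0.022, -0.001, 0.0]
ft_force: [-3.7, 0.2, 5.0]
grip_width: 0.1
grasp_force: 59.8
```

Emit:
carry_out --commands '[[[-0.02,0,0.04,0,0,0],[0,0,0.03,0,0,0],[0,0,0,0,0,0]]]'

```text
clock: 9.35
position: [0.59, -0.0022, 0.052]
ee_rot: [1.0, 0.022, 0.001, 0.0]
ft_force: [-6.2, -0.8, 21.3]
grip_width: 0.095
grasp_force: 61.6
```

Emit:
carry_out --commands '[[[0,0,-0.03,0,0,0],[0,0,0,0,0,0],[0,0,0,0,0,0],[0,0,0,0,0,0]]]' --hand 0.64

```text
clock: 9.68
position: [0.589, -0.0024, 0.0506]
ee_rot: [1.0, 0.022, -0.0, 0.0]
ft_force: [-0.0, 0.7, -0.2]
grip_width: 0.183
grasp_force: 0.0
```

```bash
python3 go.py .586 -.0018 .18 2.6
```

```text
t 9.68 pos [589.   -2.4  50.6] yaw 2.55 q [ 0.39  0.49 -0.58  1.72  0.3   1.02 -1.82] F [-0.   0.7 -0.2] w 0.183 gf 0.0
shift units [-0.075 -0.018 -3.236] turn units [ 0.     0.005 -0.008]
```

Emit:
carry_out --commands '[[[0,0,-0.1,0,0,0],[0,0,-0.4,0,0,0],[0,0,-0.8,0,0,0],[0,0,-0.9,0,0,0],[0,0,-0.9,0,0,0],[0,0.8,-0.2,0,0,0],[0,0.9,0,0,0,0],[0,0.9,0,0,0,0],[0,0.9,0,0,0,0],[0,0,0,0,0,0]]]'

```text
clock: 10.52
position: [0.5944, -0.152, 0.1825]
ee_rot: [1.0, 0.017, -0.001, 0.002]
ft_force: [0.3, -2.0, -1.1]
grip_width: 0.176
grasp_force: 0.0
```

```bash
python3 go.py .49 -.261 .17 14.3
python3 - <<'E'
from h import *
im=[camera(c)[:,:,::-1] for c in("scene","top")]
for n,i in zip("st",im): cv2.imwrite(f"pics/v5{n}.png",i)
a=cv2.resize(im[0][150:275,220:385],None,fx=4,fy=4,interpolation=2)
cv2.imwrite("pics/v5.png",a)
g=cv2.cvtColor(im[1],6)
E
```

```text
t 10.52 pos [ 594.4 -152.   182.5] yaw 1.96 q [ 0.6   0.39 -0.54  1.54  0.21  1.28 -1.51] F [ 0.3 -2.  -1.1] w 0.176 gf 0.0
shift units [-2.702  2.634  0.327] turn units [ 0.037  0.015 -2.056]
```

View pics/v5.png

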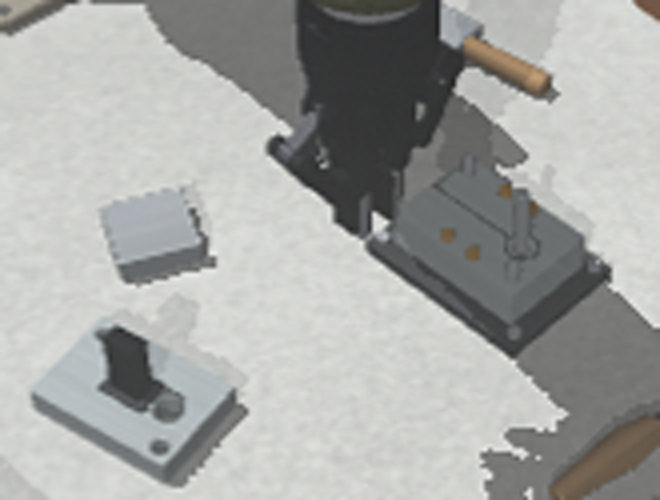

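Pin stands home and upright in the eye at scene (350,212). The upper half is untouched, with handle at (252,241). Moving over the handle.

Emit:
carry_out --commands '[[[0,0,0,0,0,-0.69],[0,0,0,0,0,-0.69],[0,0,0,0,0,-0.68],[-0.64,0.4,0,0,0,0],[-0.64,0.4,0,0,0,0],[-0.64,0.4,0,0,0,0],[-0.64,0.4,0,0,0,0],[-0.64,0.4,0,0,0,0],[0,0,0.4,0,0,0],[0,0,0,0,0,0],[0,0,0,0,0,0]]]' --hand -0.4

```text
clock: 11.53
position: [0.4926, -0.2507, 0.1667]
ee_rot: [0.991, 0.131, -0.0, -0.001]
ft_force: [-0.5, 1.6, 0.6]
grip_width: 0.698
grasp_force: 0.0
```

```bash
python3 go.py .4895 -.261 .03 14.3
python3 - <<'E'
from h import *
im=[camera(c)[:,:,::-1] for c in("scene","top")]
a=cv2.resize(im[0][170:290,210:310],None,fx=4,fy=4,interpolation=2);b=cv2.resize(im[1][160:280,330:430],None,fx=4,fy=4,interpolation=2)
cv2.imwrite("pics/v6.png",np.hstack([a,b]))
E
```

```text
t 11.53 pos [ 492.6 -250.7  166.7] yaw 15.02 q [ 0.86  0.27 -0.54  1.72  0.15  1.2  -1.03] F [-0.5  1.6  0.6] w 0.698 gf 0.0
shift units [-0.14   0.235  3.418] turn units [-0.013  0.004  0.121]
```

View pics/v6.png

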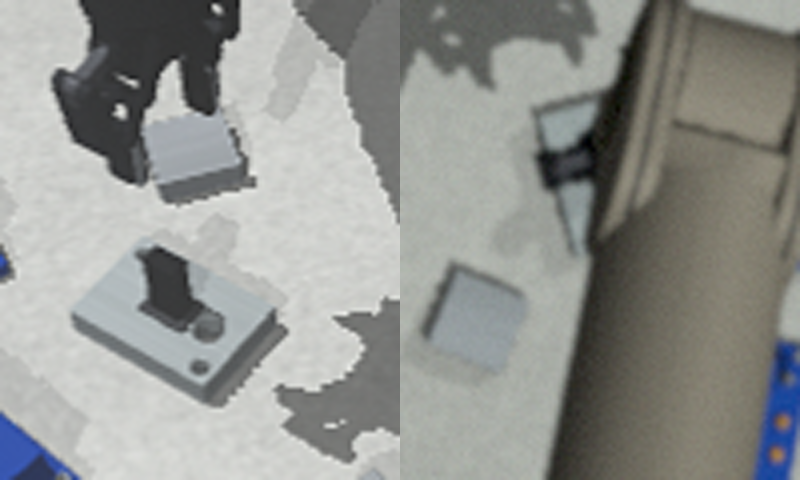

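The open gripper hangs over the upper half, whose handle is clear at scene (252,241). I'll correct sideways and go down.

Emit:
carry_out --commands '[[[-0.14,0.235,0,0,0,0.12],[0,0,0.6,0,0,0],[0,0,0.7,0,0,0],[0,0,0.7,0,0,0],[0,0,0.7,0,0,0],[0,0,0.5,0,0,0],[0,0,0.2,0,0,0],[0,0,0,0,0,0],[0,0,0,0,0,0]]]'

```text
clock: 12.38
position: [0.4901, -0.2632, 0.0318]
ee_rot: [0.992, 0.124, 0.0, 0.0]
ft_force: [0.1, -0.3, 1.0]
grip_width: 0.698
grasp_force: 0.0
```

Emit:
carry_out --commands '[[[0,0,0,0,0,0],[0,0,0,0,0,0],[0,0,0,0,0,0],[0,0,0,0,0,0],[0,0,0,0,0,0],[0,0,0,0,0,0],[0,0,0,0,0,0]]]' --hand 1 --force 90

```text
clock: 12.97
position: [0.49, -0.2632, 0.0321]
ee_rot: [0.992, 0.124, 0.001, 0.0]
ft_force: [-0.9, 1.7, 7.2]
grip_width: 0.175
grasp_force: 88.9
```

```bash
python3 go.py .4895 -.261 .18 14.3
```

```text
t 12.97 pos [ 490.  -263.2   32.1] yaw 14.19 q [ 0.83  0.43 -0.5   1.83  0.25  0.95 -1.1 ] F [-0.9  1.7  7.2] w 0.175 gf 88.9
shift units [ 0.005 -0.051 -3.699] turn units [ 0.011 -0.01  -0.018]
```

Emit:
carry_out --commands '[[[0,0,-0.1,0,0,0],[0,0,-0.3,0,0,0],[0,0,-0.6,0,0,0],[0,0,-0.7,0,0,0],[0,0,-0.7,0,0,0],[0,0,-0.6,0,0,0],[0,0,-0.4,0,0,0],[0,0,0,0,0,0.5],[0,0,0,0,0,0.5],[0,0,0,0,0,0.5],[0,0,0,0,0,0.43],[0,0,0,0,0,0]]]'

```text
clock: 13.97
position: [0.4891, -0.2629, 0.1676]
ee_rot: [1.0, 0.022, 0.0, 0.0]
ft_force: [-0.0, -0.1, -3.7]
grip_width: 0.176
grasp_force: 88.1
```

```bash
python3 go.py .5587 -.0034 .170 2.6
```

```text
t 13.97 pos [ 489.1 -262.9  167.6] yaw 2.5 q [ 0.85  0.27 -0.51  1.71  0.14  1.2  -1.22] F [-0.  -0.1 -3.7] w 0.176 gf 88.1
shift units [ 2.02  -6.405 -0.062] turn units [ 0.002  0.    -0.017]
```

Emit:
carry_out --commands '[[[0.1,-0.3,0,0,0,0],[0.2,-0.6,0,0,0,0],[0.2,-0.65,0,0,0,0],[0.2,-0.65,0,0,0,0],[0.2,-0.65,0,0,0,0],[0.2,-0.65,0,0,0,0],[0.2,-0.65,0,0,0,0],[0.2,-0.65,0,0,0,0],[0.2,-0.65,0,0,0,0],[0.2,-0.6,0,0,0,0],[0.12,-0.35,0,0,0,0],[0,0,0,0,0,0],[0,0,0,0,0,0],[0,0,0,0,0,0]]]'

```text
clock: 15.13
position: [0.5581, -0.0041, 0.167]
ee_rot: [1.0, 0.023, -0.0, 0.0]
ft_force: [-0.2, -1.2, -3.3]
grip_width: 0.169
grasp_force: 88.2
```

```bash
python3 go.py .5587 -.0034 .170 2.6
python3 - <<'E'
from h import *
im=[camera(c)[:,:,::-1] for c in("scene","top")]
for n,i in zip("st",im): cv2.imwrite(f"pics/v7{n}.png",i)
cv2.imwrite("pics/v7.png",cv2.resize(im[0][130:240,300:400],None,fx=5,fy=5,interpolation=2))
o=get_obs();p=np.array(o["position"]);a=Rn.from_quat(o["ee_rot"]).as_matrix()[:,0];y=np.array([-a[1],a[0],0])
c=p-[0,0,.0121]
for n,u,v in(("eye",.03,0),("D1",.044,-.026),("cor++",.055,.038),("cor+-",.055,-.038),("cor--",-.055,-.038)): print(n,proj("scene",c+u*a+v*y).round(1),"bottom",proj("scene",c+u*a+v*y-[0,0,.02]).round(1))
E
```

```text
t 15.13 pos [558.1  -4.1 167. ] yaw 2.64 q [ 0.49  0.3  -0.66  1.7   0.2   1.21 -1.75] F [-0.2 -1.2 -3.3] w 0.169 gf 88.2
shift units [ 0.015 -0.016 -0.076] turn units [0.006 0.003 0.007]
eye [352.5 182. ] bottom [352.  187.6]
D1 [349.8 189.8] bottom [349.4 195.5]
cor++ [369.7 179.4] bottom [369.  185.1]
cor+- [349.9 194.4] bottom [349.5 200.1]
cor-- [318.  173.2] bottom [318.  178.8]
```

View pics/v7.png

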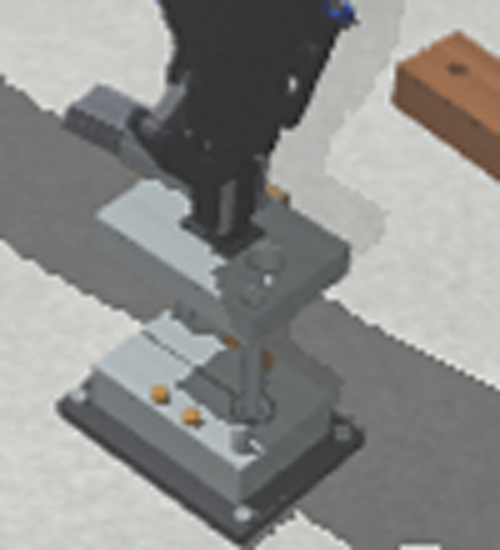

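Upper half hangs over the lower half, right way round: upper eye at scene (353.6,181.6), dowel hole at (350.8,188.6). Below it are the pin at (350,205) and the dowel at (348.6,218). Offset is within about 2 mm. I'll go down and feel for the dowels.

Emit:
carry_out --commands '[[[-0.02,0,0.2,0,0,0],[0,0,0.35,0,0,0],[0,0,0.35,0,0,0],[0,0,0.35,0,0,0],[0,0,0.3,0,0,0],[0,0,0.13,0,0,0],[0,0,0.05,0,0,0],[0,0,0.05,0,0,0],[0,0,0.05,0,0,0],[0,0,0,0,0,0],[0,0,0,0,0,0]]]'

```text
clock: 16.15
position: [0.5579, -0.0036, 0.0941]
ee_rot: [1.0, 0.023, 0.0, 0.0]
ft_force: [0.6, 0.1, -3.5]
grip_width: 0.172
grasp_force: 88.0
```

```bash
python3 go.py .5587 -.0034 .075 2.6;python3 -c "
from h import *
print(get_obs()['torque'])"
```

```text
t 16.15 pos [557.9  -3.6  94.1] yaw 2.61 q [ 0.46  0.38 -0.64  1.77  0.25  1.08 -1.79] F [ 0.6  0.1 -3.5] w 0.172 gf 88.0
shift units [ 0.02  -0.005  0.479] turn units [ 0.002 -0.007  0.002]
[-0.00238801  0.03308507  0.00433892]
```

Underside is at about 62 mm and nothing has touched yet. Feeling further.

Emit:
carry_out --commands '[[[0,0,0.05,0,0,0],[0,0,0.05,0,0,0],[0,0,0.05,0,0,0],[0,0,0.03,0,0,0],[0,0,0,0,0,0]]]'

```text
clock: 16.57
position: [0.5574, -0.0037, 0.0861]
ee_rot: [1.0, 0.023, -0.0, 0.0]
ft_force: [0.2, -0.5, -3.9]
grip_width: 0.177
grasp_force: 88.0
```

Emit:
carry_out --commands '[[[0,0,0.05,0,0,0],[0,0,0.05,0,0,0],[0,0,0.03,0,0,0],[0,0,0,0,0,0]]]'

```text
clock: 16.9
position: [0.5574, -0.0036, 0.0809]
ee_rot: [1.0, 0.023, -0.0, -0.0]
ft_force: [-0.6, -0.2, -3.9]
grip_width: 0.177
grasp_force: 88.1
```

Emit:
carry_out --commands '[[[0,0,0.05,0,0,0],[0,0,0.05,0,0,0],[0,0,0.05,0,0,0],[0,0,0.03,0,0,0],[0,0,0,0,0,0]]]'

```text
clock: 17.32
position: [0.5579, -0.0036, 0.0746]
ee_rot: [1.0, 0.023, 0.0, 0.0]
ft_force: [-2.7, 0.2, 5.7]
grip_width: 0.172
grasp_force: 89.3
```

Emit:
carry_out --commands '[[[0,0,0.02,0,0,0],[0,0,0.02,0,0,0],[0,0,0,0,0,0],[0,0,0,0,0,0]]]'

```text
clock: 17.65
position: [0.5579, -0.0036, 0.0741]
ee_rot: [1.0, 0.023, 0.0, 0.0]
ft_force: [-7.7, -1.1, 15.4]
grip_width: 0.177
grasp_force: 91.4
```

Emit:
carry_out --commands '[[[-0.015,0,0,0,0,0],[0,0,0.01,0,0,0],[0,0,0,0,0,0],[0,0,0,0,0,0]]]'

```text
clock: 17.98
position: [0.5579, -0.0036, 0.074]
ee_rot: [1.0, 0.023, 0.001, 0.0]
ft_force: [-7.6, -0.1, 18.3]
grip_width: 0.173
grasp_force: 91.4
```

```bash
python3 go.py .5587 -.0034 .074 2.6
python3 - <<'E'
from h import *
print(get_obs()['torque'])
cv2.imwrite("pics/v8.png",cv2.resize(camera("scene")[150:250,290:400,::-1],None,fx=5,fy=5,interpolation=2))
E
```

```text
t 17.98 pos [557.9  -3.6  74. ] yaw 2.61 q [ 0.45  0.4  -0.63  1.79  0.27  1.04 -1.81] F [-7.6 -0.1 18.3] w 0.173 gf 91.4
shift units [ 0.021 -0.004  0.001] turn units [ 0.009 -0.018  0.001]
[-0.06112317  1.50028883 -0.0020305 ]
```

View pics/v8.png

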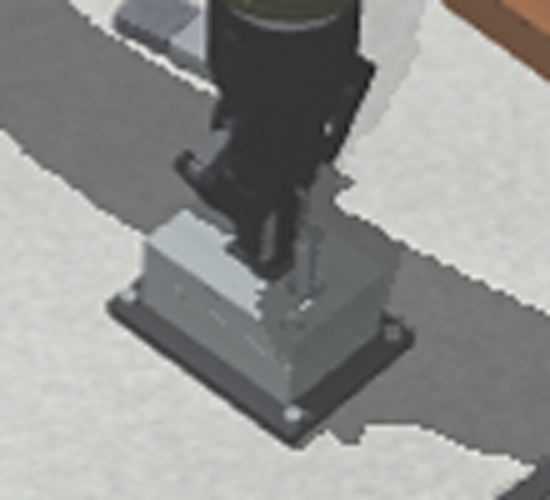

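The last picture shows the mould shut, the two halves one block with seam at about scene (335,217), and the pin standing out beside the handle at (351,203). TCP height of 74 mm matches the shut position, with 18 N down and the grip held. Handing in.

```bash
python3 -c "
from h import *
o=get_obs();print(o['ft_force'],o['position']);print(hand_in())"
```

```text
[-7.28898145 -1.14316709 17.41050545] [ 0.55789367 -0.0036135   0.07404956]
the job is handed in; nothing more can be done
None
```

The job is handed in at about 18 s: the core pin is home in the eye, and the upper half is on the dowels the right way round, held shut with about 17 N; the verdict was not shown.

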